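Put the sanding block away in the stay-lidded chest

ROBOT

A 6-joint arm with a two-finger parallel gripper is mounted at the origin on the work surface. World frame = base frame: x ahead of the robot, y to its left, z up, the work surface at z = 0. Lengths are in mm, angles in rad, forces in N, time in s.
With the tool pointing down it reaches from about 350 to 775 mm from the base axis. Payload 7.3 kg.
Tool frame: the origin (TCP) lies midway between the tips of the shut fingers; the grasp point (between the pads) lies 19 mm behind it; z points along the fingers, y is the direction in which the jaws open and shut (so a half turn about z gives the same grasp; the last joint's range is limited). The gripper opens to 92 mm and grips with 3 to 60 N. Pads are 19 mm wide; open, the fingers measure 130 mm over their backs; the gripper's body (75 mm by 190 mm) begins 47 mm behind the grasp point.
Start: joints at [-0.146, 0.342, 1.524, -0, 1.275, -0.146], TCP at [525.019, 0.019, 226.741] pointing down, gripper open.
Joint ranges: [-2.53, 2.53], [-0.77, 2.02], [0.04, 2.7], [-1, 4.14], [0.28, 2.66], [-3.11, 3.11]. Speed limits (rad/s): [2.57, 2.57, 3.14, 3.14, 3.14, 3.14].

INTERFACE

Orientations are given as [roll, pitch, yaw] about the fixed x, y, z axes, in that order (R = Rz(yaw) Ry(pitch) Rx(roll)).
In Python, from plant import sensors, imaging, ticket gives the robot as it stands. The module is installed in compiled form; this text tells all that it offers.
- The arm moves only by the tool arm_command, never from a script. Its argument "increments" is one flat list of numbers, 5 for each row, row after row: the closure, from 0 (fully open) to 1 (shut), then the shift along the tool's x, y, z in mm, then the turn about the tool's z in degrees. In form: [hand, dx, dy, dz, spin, hand, dx, dy, dz, spin, ...]. A call has 1 to 20 rows; each row is the pose to reach, as a shift and turn from the pose commanded when the call began, along the tool's axes at that moment; what a row does not reach only later rows make up. A row lasts 1/8 s, in which the tool goes at most 62.5 mm and 10.7 degrees, less where a joint would pass 70% of its speed; a pose out of reach is approached as far as the arm can. A call with a gripper value outside its range is refused whole. The fingers move at their own pace and stop on an object; the grip force is fixed at half the most. Time passes only in rows, so rows that repeat a pose let the fingers close. It gives the time, the measured TCP pose, the force and the opening at its end, in the units of the state.
- sensors.get_obs(): the state, without advancing time (a new reading comes with each control period).
- imaging.capture(name): name is "scene" or "side" or "wrist"; returns the picture (480x640x3 uint8, blue, green, red); there is no depth.
- imaging.calibration(name): a dict with "fx", "fy", "cx", "cy" (pixels), "world_to_cam" (4x4, takes a point from world to camera coordinates); the wrist camera has in their place "hand_eye" (4x4, takes a point from camera to tool coordinates, whose origin is the TCP and whose axes are the flange's). Camera axes: x right, y down, z forward; pixel columns grow to the right and rows downward; lengths in mm; the calibration is good to about 2 mm. A picture is of the moment at which its call begins: read the wrist's pose just before it. calibration takes no time and is no camera call.
- ticket.close_job(): hands the job in, once; it reports no verdict.
The state is a dict: "time": time; "joint_positions": joint angles; "dq": joint speeds; "tau": joint torques, N m; "tool_pos": TCP position; "tcp_rot": TCP orientation; "contact_force": force on the tool from outside, world axes, zero at the start; "moment": the same for the moment, N m; "grip_width": finger opening in mm.
Only numpy, scipy, OpenCV 4.12 (cv2) and the standard library are available. Lean on these libraries where they do the work, as an engineer would, in place of code of your own. Each camera call takes 0.05 s, during which the arm holds its last target. There are 200 camera calls.

TASK

Raise the lid of the plywood chest by its bar until the folding stay locks and holds it up on its own, then set the sanding block flat on the floor of the chest's large left compartment. Then break the stay at its middle joint by the release rod and lower the lid gently until it is fully shut. Do not pull or push hard on the lid against the stay or let the lid or the block drop, and leave the other things where they are.

Things in the scene. Friction and masses are not known exactly. Their poses are not given: they have to be found in the camera images.
- chest: fixed plywood chest, 180 (x) x 260 (y) x 85 mm high, walls and floor 6 mm. Origin: centre of its underside. Its x points from the front (handle) to the hinge side, y to the left seen from the front. A 56 mm high divider at y -30 mm: the large left compartment spans y -27 to +124, x -84 to +84 mm, floor at z 6 mm. The folding steel stay is outside the right (-y) wall.
- lid_hinge (a point): middle of the lid's hinge line, on the chest's far rim (chest x +90, z 85 mm); it runs along chest y. The lid is 180 x 260 x 12 mm, 0.35 to 0.6 kg. Its hinge drags a little: with the stay broken the lid keeps still where it is left above about 1.15 rad; lower down it may fall.
- lid_handle (a point): middle of the handle bar: round steel, 12 mm thick, 110 mm long, along chest y, on two arms in rubber mounts, 45 mm out from the lid's free edge in the plane of the lid: 225 mm from the hinge line and, with the lid shut, 6 mm above it. Free on all sides; it turns in the fingers as the lid swings (tool may stay pointing down).
- lid (a joint): lid angle, rad: 0 shut, grows as it opens. The stay stops the lid somewhere between 1.25 and 1.4, where the stay is straight: a hard stop, to be felt. Only within about 0.01 of that stop does the stay, by its weak spring, go over centre; eased down, the lid then settles on the locked stay some 0.01 to 0.05 lower, again a hard stop.
- lid_bar (a joint): give of the handle bar in its rubber mounts, m, square to the lid: 0 at rest, positive when it is pulled in the opening direction, 1 mm for every 5 N. It tears beyond 3 mm (15 N) either way. Lifting the lid alone takes 2 to 6 N at the bar.
- knee (a joint): angle of the stay's middle joint, rad: 0 folded (lid shut), 2.62 when the two links are in line, 3.06 at its end stop beyond; it is locked from about 2.74 on, lid eased down onto it. A weak spring pushes it towards locked. Let go below about 2.17 with the lid up, it stays broken; nearer to straight it may snap back.
- knee_rod (a point): grip point on the release rod: round steel, 12 mm thick, sticking out sideways from the stay's middle joint from chest y -136 to -214 mm; this point is at y -190 on its axis. It moves on a circle of 71 mm about stay_foot. When locked it stands in front of and above the stay's straight line; to break the stay move it some 30 mm backwards and down (hinge side, bench) with 2 to 6 N.
- stay_foot (a point): point on the pivot axis of the stay's lower link, at chest y -190 mm (as far out as knee_rod; the bracket itself is on the wall at y -135 mm). It does not move.
- sander_grip (a point): middle of the grip rail of the wooden sanding block: a sole 110 (x) x 50 (y) x 18 mm high with an upright rail 90 x 22 mm on top, from 18 to 60 mm above the underside; this point is 39 mm above the underside, at the centre. Its x axis runs along the rail. 0.13 to 0.2 kg.
- sander: the sanding block again; origin at the centre of its underside
- tape_roll: bystander: roll of tape, 90 mm across, 24 mm high, lying flat; origin at the centre of its underside
- paint_tin: bystander: plain tin, 74 mm across, 100 mm high, upright; origin at the centre of its underside
- glue_bottle: bystander: white bottle, 52 mm across, 130 mm high, upright; origin at the centre of its underside
- screwdriver: bystander: screwdriver lying on the bench; origin near its middle, on the bench
- spar_block: bystander: pale wooden bar 160 x 30 x 20 mm with a raised end; origin at the centre of its underside
- g_clamp: bystander: dark steel G-clamp lying flat, 120 mm; origin at the centre of its underside
- screw_jar: bystander: small jar, 44 mm across, 50 mm high, standing in the chest's narrower right-hand compartment; origin at the centre of its underside
Not all that is in view belongs to the job. What is meant by the sander is not purple or yellow, and is the larger of those in its own colour.

How it is judged:
By the outcome, as a careful person would: the job done as asked, in the order asked, and still so for the second after the job is handed in, with the robot touching nothing.
It also fails if it takes over 72 s, if anything falls off the work surface, if the arm or the gripper's body presses on something with over 40 N, if the wrist force passes 120 N, or if a joint passes its speed limit or range.

## Working session

There is one attempt and no reset: what is moved stays moved. The work goes in short steps, Python scripts to look and compute and a tool call to move; the robot and the scene stay as the last step left them, time stands still between calls to the robot, and variables do not carry over. Pictures are saved under pics/ and viewed, about 8 in all and at most 12, crops included, and the job is handed in when it is done.

Besides the shell and the picture viewer there is one more tool, called after ">>>" as a command line: name --argument value ..., lists and objects as JSON in quotes. arm_command: Moves the arm, as the interface text tells. Its arguments: {"type":"object","properties":{"increments":{"type":"array","items":{"type":"number"}}},"required":["increments"]}

```bash
mkdir -p pics
python3 - <<'E'
from plant import sensors, imaging
import cv2, numpy as np
np.set_printoptions(precision=4,suppress=True)
o=sensors.get_obs(); print(o)
a=imaging.capture("scene"); b=imaging.capture("side"); w=imaging.capture("wrist")
for n,i in zip(("scene","side","wrist"),(a,b,w)):
    cv2.imwrite(f"pics/{n}0.png",i); print(n,imaging.calibration(n))
E
```

```text
{'time': 0.0, 'joint_positions': array([-0.146 ,  0.3427,  1.525 ,  0.    ,  1.2754, -0.146 ]), 'dq': array([ 0.0012, -0.0011,  0.0005, -0.0012,  0.0003, -0.0002]), 'tau': array([  0.0008, -43.1246, -24.422 ,   0.0718,   0.0559,  -0.0001]), 'tool_pos': array([524.5865,   0.1073, 226.0328]), 'tcp_rot': array([-3.14  , -0.0003,  1.5708]), 'contact_force': array([-0.1855,  0.3593,  0.0916]), 'moment': array([ 0.0011, -0.0141, -0.0007]), 'grip_width': 91.80741557111214}
scene {'fx': 590.6983374171318, 'fy': 590.6983374171318, 'cx': 308.7705805748555, 'cy': 241.05726001753916, 'world_to_cam': array([[  -0.3984,    0.9172,   -0.0046,  215.2789],
       [   0.6911,    0.2969,   -0.6589, -303.6296],
       [  -0.603 ,   -0.2657,   -0.7522, 1932.1077],
       [   0.    ,    0.    ,    0.    ,    1.    ]])}
side {'fx': 611.542925483179, 'fy': 611.542925483179, 'cx': 313.22853547783785, 'cy': 241.9474283759214, 'world_to_cam': array([[  -0.9422,   -0.3351,   -0.0011,  500.1414],
       [  -0.2278,    0.643 ,   -0.7312,  182.3356],
       [   0.2457,   -0.6886,   -0.6822, 1544.4339],
       [   0.    ,    0.    ,    0.    ,    1.    ]])}
wrist {'fx': 388.6398881057784, 'fy': 388.6398881057784, 'cx': 318.7933388782241, 'cy': 235.57977866473885, 'hand_eye': array([[  -0.0002,   -0.9659,   -0.259 ,   69.364 ],
       [   1.    ,   -0.0002,   -0.0001,    0.4334],
       [   0.0001,   -0.259 ,    0.9659, -157.1579],
       [   0.    ,    0.    ,    0.    ,    1.    ]])}
```

View pics/scene0.png

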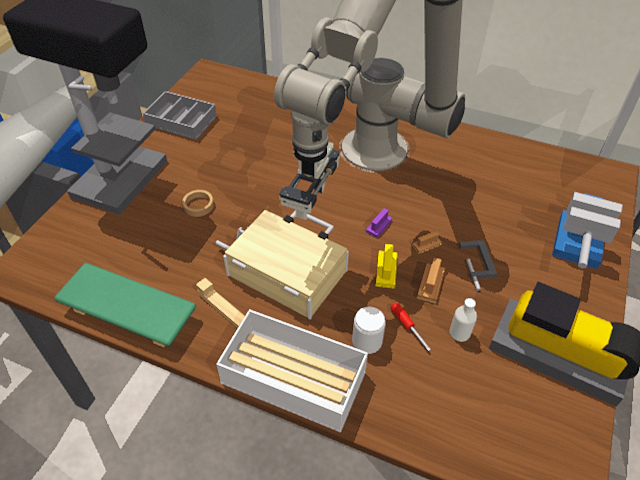

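View pics/side0.png

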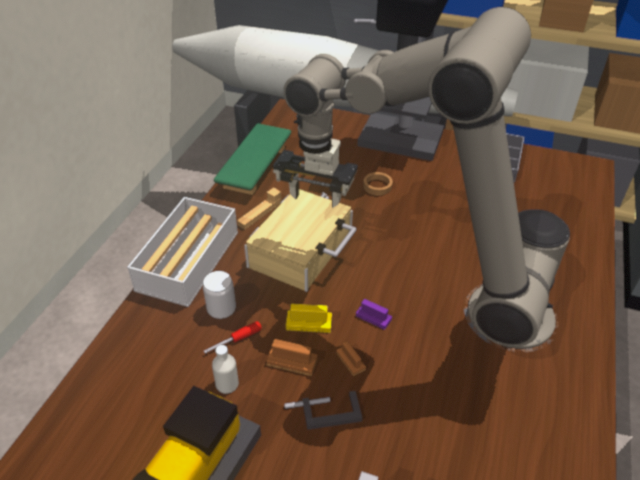

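The scene view shows the chest at about (287,262), its handle at (318,222) facing the robot and the rod at (222,243). The large orange-brown block is at (431,280), or (291,356) in the side view. Next I'll look at enlarged crops.

Run:
```python
import cv2,numpy as np
s=cv2.imread("pics/scene0.png");d=cv2.imread("pics/side0.png");w=cv2.imread("pics/wrist0.png")
c=lambda i,x,y,W,H:cv2.resize(i[y:y+H,x:x+W],(400,300),interpolation=cv2.INTER_CUBIC)
m=np.vstack([np.hstack([c(s,210,198,160,120),c(d,230,178,160,120)]),np.hstack([c(s,390,240,80,60),c(w,0,0,640,480)])])
cv2.imwrite("pics/comp.png",m)
```

```text
(no output)
```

View pics/comp.png

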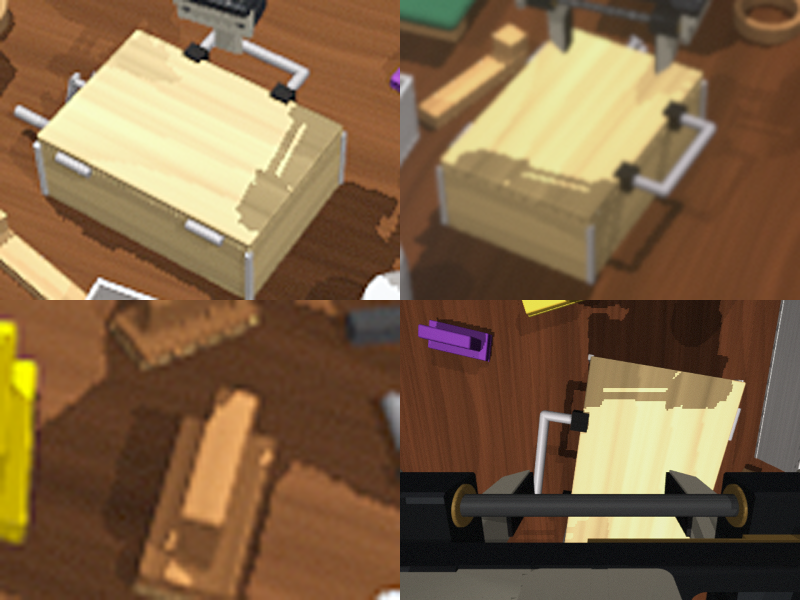

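```bash
cat > h.py <<'E'
import numpy as np, cv2
from scipy.spatial.transform import Rotation as Ro
from plant import sensors, imaging
np.set_printoptions(precision=3,suppress=True)
def cam(name,obs=None):
    c=imaging.calibration(name)
    if name=="wrist":
        T=np.eye(4);T[:3,:3]=Ro.from_euler("xyz",obs["tcp_rot"]).as_matrix();T[:3,3]=obs["tool_pos"]
        M=T@np.array(c["hand_eye"])
    else: M=np.linalg.inv(c["world_to_cam"])
    return c,M
def ray(name,p,obs=None):
    c,M=cam(name,obs)
    return M[:3,3],M[:3,:3]@np.array([(p[0]-c["cx"])/c["fx"],(p[1]-c["cy"])/c["fy"],1])
def onz(name,p,z,obs=None):
    o,d=ray(name,p,obs); return o+d*(z-o[2])/d[2]
def stereo(a,p,b,q):
    o1,d1=ray(a,p);o2,d2=ray(b,q)
    t=np.linalg.lstsq(np.c_[d1,-d2],o2-o1,rcond=None)[0]
    A=o1+t[0]*d1;B=o2+t[1]*d2; return (A+B)/2,np.linalg.norm(A-B)
def proj(name,P,obs=None):
    c,M=cam(name,obs);q=np.linalg.inv(M)@np.append(P,1)
    return np.array([c["cx"]+c["fx"]*q[0]/q[2],c["cy"]+c["fy"]*q[1]/q[2]])
E
python3 - <<'E'
from h import *
sc=[(264.8,210.4),(226,252.8),(310,296),(347.2,251.2)]
sd=[(351.2,206.8),(299.6,189.2),(246.4,242),(308,264.4)]
A=np.array([onz("scene",p,97) for p in sc]);B=np.array([onz("side",p,97) for p in sd])
for X in(A,B):
    print(X); print([np.linalg.norm(X[i]-X[(i+1)%4]) for i in range(4)], X.mean(0))
    xd=X[1]+X[2]-X[0]-X[3]; yd=X[3]+X[2]-X[0]-X[1]
    print(np.arctan2(xd[1],xd[0]),np.arctan2(-yd[0],yd[1]))
print("stereo",[stereo("scene",a,"side",b) for a,b in zip(sc,sd)])
print("bar",onz("side",(355.2,228.8),91),onz("side",(335.6,254),91), onz("scene",(210+305/2.5,198+72/2.5),91))
r=[(434.4,258.6),(441.4,259.4),(434.4,285.4),(426,284)]
R=np.array([onz("scene",p,60) for p in r]);print(R,R.mean(0))
# sander masks in side
for n in("scene","side"):
    im=cv2.imread(f"pics/{n}0.png");hsv=cv2.cvtColor(im,cv2.COLOR_BGR2HSV)
    m=cv2.inRange(hsv,(8,110,130),(18,190,255))
    k,l,st,ce=cv2.connectedComponentsWithStats(m)
    print(n,[(st[i],ce[i]) for i in range(1,k) if st[i][4]>80])
print(cv2.imread("pics/scene0.png")[268:274,434], proj("side",R.mean(0)))
E
```

```text
[[ 478.303 -157.332   97.   ]
 [ 653.365 -181.628   97.   ]
 [ 693.135   70.089   97.   ]
 [ 525.775  101.629   97.   ]]
[np.float64(176.73946784728298), np.float64(254.83914362409504), np.float64(170.3058606152432), np.float64(263.2767092702321)] [587.645 -41.81   97.   ]
-0.1616405967024226 -0.16920196705190668
[[ 474.447 -157.387   97.   ]
 [ 637.669 -183.583   97.   ]
 [ 690.643   71.664   97.   ]
 [ 510.707   95.507   97.   ]]
[np.float64(165.31059324196465), np.float64(260.68559173440445), np.float64(181.5087878661023), np.float64(255.4802951387423)] [578.366 -43.45   97.   ]
-0.14479986570985065 -0.17383642808619007
stereo [(array([ 475.396, -159.332,   94.411]), np.float64(1.5198012238735563)), (array([ 642.926, -190.688,   86.535]), np.float64(7.5597555043309645)), (array([691.742,  69.514,  94.829]), np.float64(0.12233366320832048)), (array([514.741,  94.819,  89.105]), np.float64(10.869189023548604))]
bar [439.163 -79.476  91.   ] [458.701  30.685  91.   ] [457.151  32.043  91.   ]
[[429.516 310.53   60.   ]
 [424.934 328.045  60.   ]
 [514.577 334.133  60.   ]
 [518.661 3
[... 1181 characters left out ...]
  28, 372], dtype=int32), array([484.25 , 323.435])), (array([248, 334,  91,  43, 167], dtype=int32), array([287.24 , 355.479])), (array([239, 350,  72,  29, 110], dtype=int32), array([275.127, 364.064]))]
side [(array([368, 172,  25,  18, 150], dtype=int32), array([382.62 , 181.653])), (array([237, 187,  44,  39, 424], dtype=int32), array([259.443, 207.446])), (array([148, 207,  49,  63, 166], dtype=int32), array([174.217, 237.175])), (array([167, 215,  44,  61, 161], dtype=int32), array([190.118, 244.031])), (array([272, 339,  38,  16, 303], dtype=int32), array([290.251, 346.528]))]
[[ 93 157 218]
 [ 91 155 219]
 [ 95 159 221]
 [ 97 159 222]
 [ 98 161 223]
 [ 94 160 224]] [290.347 345.929]
```

Chest yaw is about -0.17 and the bar's centre is near (449,-24,91), at 112 mm long, which fits the 110 mm given. The hinge is near (671,-63) and the sander rail near (472,321). The open fingers would hit the lid edge, so I'll pre-close them, move above the bar and refine with the wrist camera.

>>> arm_command --increments '[0.65, -6, -19, 0, 2.5, 0.65, -12, -38, 0, 5, 0.65, -18, -57, 10, 7.5, 0.65, -24, -76, 30, 10, 0.65, -24, -76, 40, 10, 0.65, -24, -76, 40, 10, 0.65, -24, -76, 40, 10]'

```text
time: 1.02
tool_pos: [450.0, -24.0, 187.2]
tcp_rot: [3.14, -0.0, 1.397]
contact_force: [0.8, -0.2, 0.0]
grip_width: 32.6
```

Run:
```python
from h import *
o=sensors.get_obs();print(o)
w=imaging.capture("wrist");cv2.imwrite("pics/w1.png",w)
for P in [(439,-79.5,91),(458,31,91),(449,-24,91)]: print(proj("wrist",np.array(P),o))
```

```text
{'time': 1.025, 'joint_positions': array([-0.224,  0.246,  1.78 ,  0.   ,  1.114, -0.05 ]), 'dq': array([ 0.001, -0.004,  0.004,  0.001,  0.   ,  0.001]), 'tau': array([ -0.061, -35.768, -22.143,   0.069,   0.048,  -0.004]), 'tool_pos': array([450.025, -23.964, 187.184]), 'tcp_rot': array([ 3.14 , -0.   ,  1.397]), 'contact_force': array([ 0.846, -0.173,  0.041]), 'moment': array([0.024, 0.011, 0.053]), 'grip_width': 32.64281081025115}
[316.312 314.23 ]
[315.364 153.926]
[316.528 238.031]
```

View pics/w1.png

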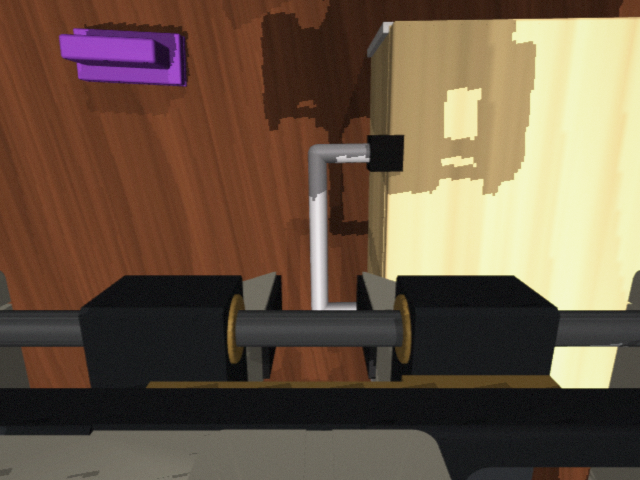

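The bar sits at pixel column 318, rows 153–306, within about 1.5 mm of prediction and centred between the fingers. I'll descend and close.

>>> arm_command --increments '[0.65, 2, 0, 30, 0, 0.65, 2, 0.5, 60, 0, 0.65, 2, 0.5, 90, 0, 0.65, 2, 0.5, 108, 0, 0.65, 2, 0.5, 115, 0, 0.65, 2, 0.5, 115, 0]'

```text
time: 1.82
tool_pos: [450.3, -22.1, 71.9]
tcp_rot: [3.141, -0.0, 1.396]
contact_force: [0.1, 0.3, 0.2]
grip_width: 33.0
```

>>> arm_command --increments '[1, 0, 0, 0, 0, 1, 0, 0, 0, 0, 1, 0, 0, 0, 0, 1, 0, 0, 0, 0, 1, 0, 0, 0, 0]'

```text
time: 2.45
tool_pos: [450.1, -22.2, 71.9]
tcp_rot: [3.141, 0.0, 1.396]
contact_force: [-0.7, 0.0, 0.9]
grip_width: 11.1
```

>>> arm_command --increments '[1, 0, 0.2, -4.5, 0, 1, 0, 0.6, -11.2, 0, 1, 0, 1.5, -20.2, 0, 1, 0, 2.7, -29.1, 0, 1, 0, 4.3, -38, 0, 1, 0, 6.2, -46.8, 0, 1, 0, 8.5, -55.5, 0, 1, 0, 10.4, -61.9, 0, 1, 0, 10.4, -61.9, 0]'

```text
time: 3.58
tool_pos: [459.8, -23.7, 134.0]
tcp_rot: [-3.141, -0.0, 1.396]
contact_force: [-1.0, 1.2, -1.4]
grip_width: 10.9
```

>>> arm_command --increments '[1, 0, 2.9, -8.6, 0, 1, 0, 7, -19.1, 0, 1, 0, 11.6, -29.3, 0, 1, 0, 16.7, -39.4, 0, 1, 0, 22.3, -49.1, 0, 1, 0, 28.4, -58.6, 0, 1, 0, 35, -67.7, 0, 1, 0, 42, -76.5, 0, 1, 0, 46.4, -81.6, 0, 1, 0, 46.4, -81.6, 0]'

```text
time: 4.82
tool_pos: [503.9, -30.8, 216.8]
tcp_rot: [-3.137, -0.001, 1.397]
contact_force: [-12.1, 6.3, 8.3]
grip_width: 11.0
```

At the last point the radial force is 15 N because my arc is about 2.8 mm too tight. The tangential load is only 2 N. I'll re-centre on the measured arc and continue.

>>> arm_command --increments '[1, 0.9, -2.2, -1.5, 0, 1, 1, 3.6, -7.9, 0, 1, 1.1, 11.4, -15.9, 0, 1, 1.3, 19.7, -23.5, 0, 1, 1.5, 28.3, -30.7, 0, 1, 1.6, 37.3, -37.5, 0, 1, 1.8, 46.6, -43.8, 0, 1, 1.8, 46.6, -43.8, 0]'

```text
time: 5.82
tool_pos: [553.2, -38.7, 261.5]
tcp_rot: [3.139, 0.0, 1.396]
contact_force: [-5.4, 1.5, 7.4]
grip_width: 10.6
```

```bash
cat >> h.py <<'E'
def tang(f,phi,yaw=-0.175):
    c,s=np.cos(yaw),np.sin(yaw); fx=f[0]*c+f[1]*s; fy=-f[0]*s+f[1]*c; fz=f[2]
    return dict(open=fx*np.sin(phi)+fz*np.cos(phi), out=-fx*np.cos(phi)+fz*np.sin(phi), lat=fy)
E
python3 - <<'E'
from h import *
o=sensors.get_obs();d=o["tool_pos"]-np.array([450.3,-22.1,71.9]);c,s=np.cos(-.175),np.sin(-.175)
print(o["tool_pos"],o["contact_force"],"p",d[0]*c+d[1]*s,-d[0]*s+d[1]*c,d[2],tang(o["contact_force"],1.0))
E
```

```text
[553.22  -38.681 261.487] [-5.385  1.46   7.445] p 104.2345628885274 1.5918104075683885 189.58697748397512 {'open': np.float64(-0.6530219287228931), 'out': np.float64(9.267385121215458), 'lat': np.float64(0.49976311867998546)}
```

>>> arm_command --increments '[1, 0, 0.8, -2.2, 0, 1, 0.1, 7.9, -6.8, 0, 1, 0.2, 15.9, -11.5, 0, 1, 0.3, 24.2, -15.9, 0, 1, 0.4, 32.6, -20, 0, 1, 0.5, 41.1, -23.7, 0, 1, 0.5, 41.1, -23.7, 0]'

```text
time: 6.7
tool_pos: [593.6, -45.1, 283.1]
tcp_rot: [3.14, 0.0, 1.396]
contact_force: [-1.7, -1.2, 1.1]
grip_width: 10.8
```

```bash
cat >> h.py <<'E'
def st(phi):
    o=sensors.get_obs();d=o["tool_pos"]-np.array([450.3,-22.1,71.9]);c,s=np.cos(-.175),np.sin(-.175)
    print(o["time"],o["tool_pos"],"p",np.array([d[0]*c+d[1]*s,-d[0]*s+d[1]*c,d[2]]),{k:round(float(v),2) for k,v in tang(o["contact_force"],phi).items()})
    return o
E
python3 - <<'E'
from h import *
st(1.16)
E
```

```text
6.7 [593.588 -45.146 283.096] p [145.112   2.253 211.196] {'open': -0.89, 'out': 1.61, 'lat': -1.5}
```

>>> arm_command --increments '[1, 0, 4.5, -1.8, 0, 1, 0, 8.7, -3.4, 0, 1, -0.1, 12.2, -4.6, 0, 1, -0.1, 15.4, -5.7, 0, 1, -0.1, 15.4, -5.7, 0]'

```text
time: 7.32
tool_pos: [608.1, -47.6, 288.6]
tcp_rot: [3.141, -0.0, 1.396]
contact_force: [-0.9, 1.3, -0.8]
grip_width: 11.0
```

Run:
```python
from h import *
st(1.23)
cv2.imwrite("pics/s2.png",cv2.resize(imaging.capture("scene")[140:290,150:350],(800,600),interpolation=cv2.INTER_CUBIC))
```

```text
7.325 [608.105 -47.562 288.555] p [159.828   2.402 216.655] {'open': -1.36, 'out': -0.34, 'lat': 1.15}
```

View pics/s2.png

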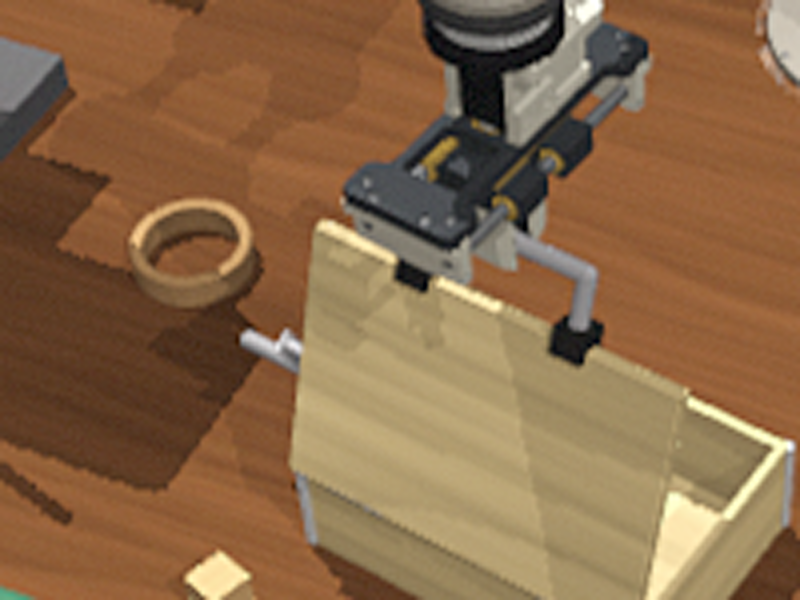

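The lid is up and held, and the rod tip is at crop (247,340), which is scene (212,225). Now I'll feel for the stop in small steps.

>>> arm_command --increments '[1, 0, 2, -0.6, 0, 1, 0, 4, -1.2, 0, 1, 0, 4, -1.2, 0]'

```text
time: 7.75
tool_pos: [611.9, -48.2, 289.8]
tcp_rot: [3.141, -0.0, 1.396]
contact_force: [-0.9, 3.4, -0.3]
grip_width: 10.9
```

>>> arm_command --increments '[1, 0, 2, -0.6, 0, 1, 0, 3, -0.9, 0, 1, 0, 3, -0.9, 0]'

```text
time: 8.12
tool_pos: [614.7, -48.7, 290.6]
tcp_rot: [3.141, -0.0, 1.396]
contact_force: [-1.5, 3.9, 0.2]
grip_width: 10.9
```

>>> arm_command --increments '[1, 0.4, 1.5, -0.4, 0, 1, 0.6, 3, -0.8, 0, 1, 0.6, 3, -0.8, 0]'

```text
time: 8.5
tool_pos: [617.8, -49.2, 291.5]
tcp_rot: [3.141, 0.0, 1.396]
contact_force: [-2.9, 0.9, 1.6]
grip_width: 11.1
```

>>> arm_command --increments '[1, 0, 1.5, -0.4, 0, 1, 0, 3, -0.8, 0, 1, 0, 3, -0.8, 0]'

```text
time: 8.88
tool_pos: [620.8, -49.6, 292.4]
tcp_rot: [3.141, 0.0, 1.396]
contact_force: [-2.3, 0.6, 1.5]
grip_width: 11.1
```

>>> arm_command --increments '[1, 0, 1.5, -0.4, 0, 1, 0, 3, -0.8, 0, 1, 0, 3, -0.8, 0]'

```text
time: 9.25
tool_pos: [623.7, -50.0, 293.0]
tcp_rot: [3.141, 0.0, 1.396]
contact_force: [-3.4, -0.2, 2.6]
grip_width: 10.8
```

>>> arm_command --increments '[1, 0, 1.5, -0.4, 0, 1, 0, 2.5, -0.6, 0, 1, 0, 2.5, -0.6, 0]'

```text
time: 9.62
tool_pos: [626.2, -50.4, 293.7]
tcp_rot: [3.141, 0.0, 1.396]
contact_force: [-1.8, -0.6, 2.5]
grip_width: 10.9
```

>>> arm_command --increments '[1, 0, 1.5, -0.2, 0, 1, 0, 2.5, -0.4, 0, 1, 0, 2.5, -0.4, 0]'

```text
time: 10.0
tool_pos: [628.0, -50.7, 294.0]
tcp_rot: [-3.14, 0.0, 1.396]
contact_force: [-5.6, 0.6, 3.7]
grip_width: 11.1
```

>>> arm_command --increments '[1, 0, 1.5, -0.2, 0, 1, 0, 2.5, -0.4, 0, 1, 0, 2.5, -0.4, 0]'

```text
time: 10.38
tool_pos: [629.4, -50.9, 294.4]
tcp_rot: [-3.138, 0.0, 1.396]
contact_force: [-10.1, 0.8, 3.1]
grip_width: 10.9
```

The hard stop is felt at about 9 N, within the limit. I'll hold so the stay goes over centre, then ease down.

>>> arm_command --increments '[1, 0, 0, 0, 0, 1, 0, 0, 0, 0, 1, 0, 0, 0, 0, 1, 0, 0, 0, 0, 1, 0, 0, 0, 0]'

```text
time: 11.0
tool_pos: [629.4, -50.9, 294.4]
tcp_rot: [-3.138, 0.0, 1.396]
contact_force: [-10.6, 1.3, 4.5]
grip_width: 10.8
```

>>> arm_command --increments '[1, 0, -2, 0.4, 0, 1, 0, -4, 0.8, 0, 1, 0, -5, 1.1, 0, 1, 0, -5, 1.1, 0]'

```text
time: 11.5
tool_pos: [626.3, -50.4, 293.8]
tcp_rot: [3.14, 0.0, 1.396]
contact_force: [-2.0, -0.5, 5.0]
grip_width: 10.9
```

Run:
```python
from h import *
st(1.3)
cv2.imwrite("pics/s3.png",cv2.resize(imaging.capture("scene")[165:285,170:330],(800,600),interpolation=cv2.INTER_CUBIC))
cv2.imwrite("pics/w3.png",imaging.capture("wrist"))
```

```text
11.5 [626.346 -50.423 293.751] p [178.288   2.761 221.851] {'open': -0.47, 'out': 5.36, 'lat': -0.88}
```

>>> arm_command --increments '[1, 0, -1.5, 0, 0, 1, 0, -3, 0.2, 0, 1, 0, -3, 0.2, 0]'

```text
time: 11.98
tool_pos: [623.1, -49.9, 293.0]
tcp_rot: [3.141, 0.0, 1.396]
contact_force: [-0.6, -1.0, 4.2]
grip_width: 11.1
```

>>> arm_command --increments '[1, 0, -1.5, 0.3, 0, 1, 0, -2.5, 0.6, 0, 1, 0, -2.5, 0.6, 0]'

```text
time: 12.35
tool_pos: [620.6, -49.5, 292.4]
tcp_rot: [3.141, 0.0, 1.396]
contact_force: [-1.3, -1.7, 3.7]
grip_width: 11.0
```

>>> arm_command --increments '[1, 0, -1.5, 0.3, 0, 1, 0, -2.5, 0.6, 0, 1, 0, -2.5, 0.6, 0]'

```text
time: 12.72
tool_pos: [618.1, -49.1, 291.8]
tcp_rot: [3.141, 0.0, 1.396]
contact_force: [-1.1, -2.6, 3.1]
grip_width: 11.0
```

>>> arm_command --increments '[1, 0, -1.5, 0.3, 0, 1, 0, -2.5, 0.6, 0, 1, 0, -2.5, 0.6, 0]'

```text
time: 13.1
tool_pos: [616.0, -48.7, 291.3]
tcp_rot: [3.141, 0.0, 1.396]
contact_force: [0.8, -3.6, 2.7]
grip_width: 11.0
```

Run:
```python
from h import *
st(1.28)
w=cv2.resize(imaging.capture("wrist"),(640,480)); s=imaging.capture("scene")
cv2.imwrite("pics/w4.png",w);cv2.imwrite("pics/s4.png",s)
a=cv2.resize(s[165:285,170:330],(400,300),interpolation=cv2.INTER_CUBIC)
b=cv2.resize(cv2.imread("pics/s3.png"),(400,300));d=cv2.resize(w,(400,300));e=cv2.resize(cv2.imread("pics/w3.png"),(400,300))
cv2.imwrite("pics/c4.png",np.vstack([np.hstack([b,a]),np.hstack([e,d])]))
```

```text
13.1 [615.987 -48.724 291.299] p [167.792   2.63  219.399] {'open': 2.16, 'out': 2.18, 'lat': -3.4}
```

View pics/c4.png

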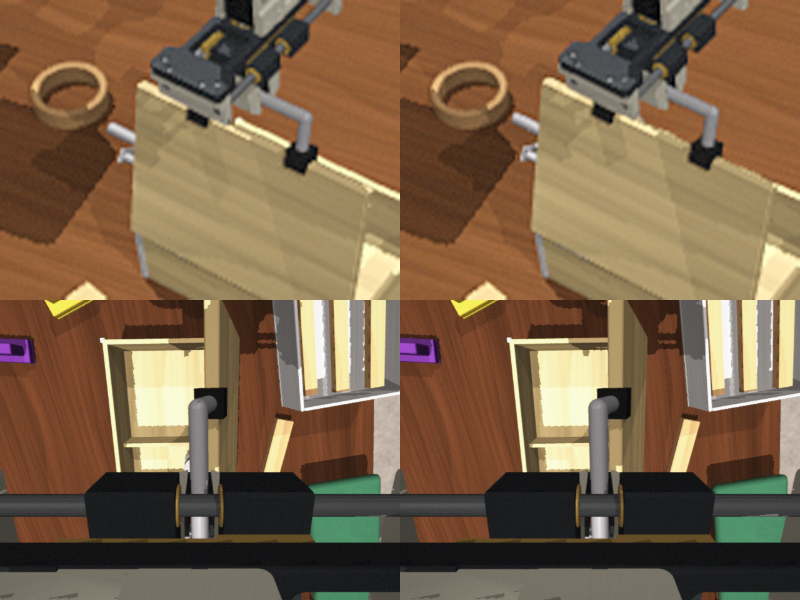

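The rod has swung up, with its tip now at scene (216,216) compared with (212,225) before. A settling force of 2 N has appeared. I'll take one small step to confirm the lock.

>>> arm_command --increments '[1, -0.5, -1, 0.2, 0, 1, -0.5, -1.5, 0.3, 0, 1, -0.5, -1.5, 0.3, 0]'

```text
time: 13.58
tool_pos: [614.8, -48.6, 291.0]
tcp_rot: [3.14, -0.0, 1.396]
contact_force: [5.7, -1.7, 2.1]
grip_width: 11.2
```

>>> arm_command --increments '[1, 0, 1.6, -0.3, 0, 1, 0, 1.6, -0.3, 0, 0.65, 0, 1.6, -0.3, 0, 0.65, 0, 1.6, -0.3, 0, 0.65, 0, 1.6, -0.3, 0, 0.65, 0, 1.6, -10, 0, 0.65, 0, 1.6, -25, 0, 0.65, 0, 1.6, -40, 0, 0.65, 0, 1.6, -50, 0, 0.65, 0, 1.6, -50, 0]'

```text
time: 14.82
tool_pos: [616.0, -49.1, 342.2]
tcp_rot: [3.139, 0.0, 1.396]
contact_force: [0.1, -0.1, 0.2]
grip_width: 32.0
```

Run:
```python
from h import *
o=sensors.get_obs();print(o["tool_pos"],o["joint_positions"],o["contact_force"])
s=imaging.capture("scene");d=imaging.capture("side");w=imaging.capture("wrist")
for n,i in zip(("s5","d5","w5"),(s,d,w)):cv2.imwrite(f"pics/{n}.png",i)
print(cv2.absdiff(s,cv2.imread("pics/s4.png"))[200:260,205:325].mean())
m=np.hstack([cv2.resize(s[165:285,170:330],(400,300),interpolation=cv2.INTER_CUBIC),cv2.resize(d[290:410,210:370],(400,300),interpolation=cv2.INTER_CUBIC)])
cv2.imwrite("pics/c5.png",np.vstack([m,np.hstack([cv2.resize(w,(400,300)),cv2.resize(s[240:300,390:470],(400,300),interpolation=cv2.INTER_CUBIC)])]))
```

```text
[616.018 -49.052 342.246] [-0.203  0.472  1.012  0.     1.655 -0.029] [ 0.113 -0.094  0.199]
5.266666666666667
```

View pics/c5.png

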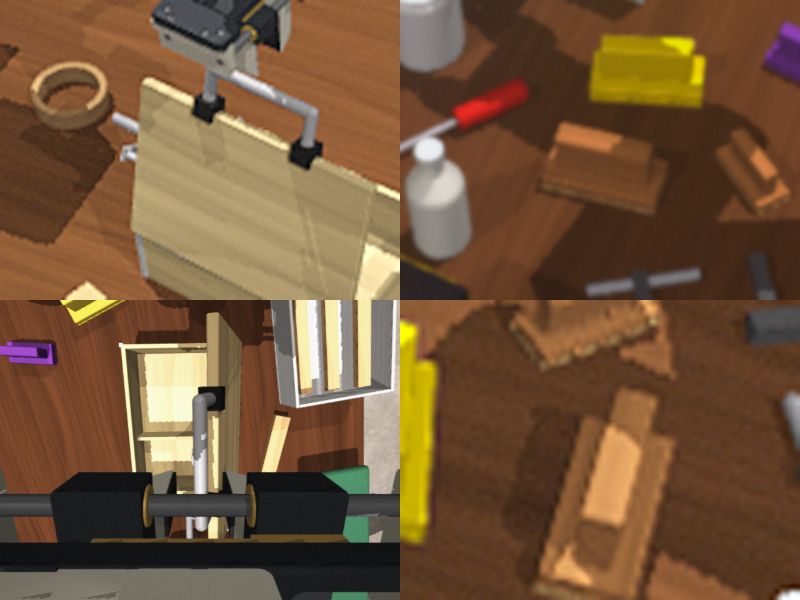

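The lid holds on its own. The sander is at (472,321.5) with its rail yaw about 0.05. Before placing it, I'll check the wrist housing's height and size against the raised bar.

Run:
```python
from h import *
for H in range(0,451,50): print(H,proj("side",np.array([525,0,226.+H])),proj("scene",np.array([525,0,226.+H])))
s=cv2.imread("pics/scene0.png")[50:230,230:390];d=cv2.imread("pics/side0.png")[40:220,240:400]
f=lambda i:cv2.resize(i,(400,450),interpolation=cv2.INTER_CUBIC)
cv2.imwrite("pics/c6.png",np.hstack([f(s),f(d)]))
```

```text
0 [315.34  200.678] [310.845 204.404]
50 [315.366 184.677] [310.804 189.602]
100 [315.393 167.923] [310.761 173.988]
150 [315.422 150.362] [310.716 157.493]
200 [315.452 131.935] [310.669 140.04 ]
250 [315.483 112.576] [310.618 121.543]
300 [315.517  92.213] [310.565 101.905]
350 [315.551  70.764] [310.508  81.017]
400 [315.588  48.142] [310.447  58.758]
450 [315.627  24.246] [310.382  34.985]
```

View pics/c6.png

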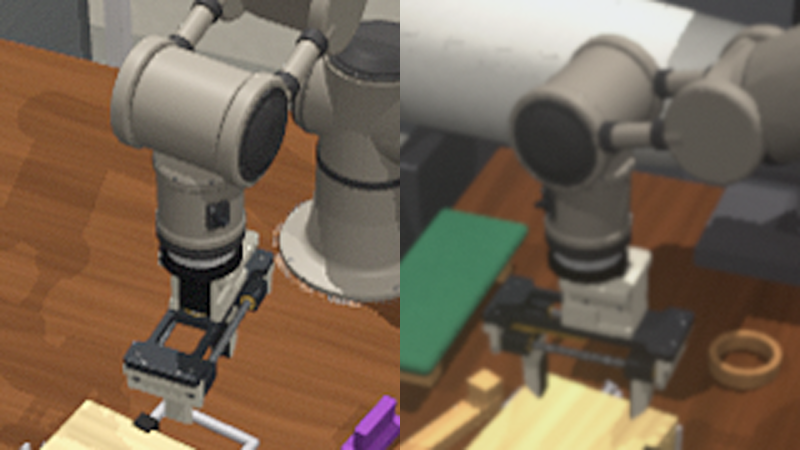

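The j5 housing is centred about 315 mm above the TCP with a radius near 47 mm. Placing with the rail along chest x at (-25, 48), gripped high on the rail, clears the bar and lid. I'll travel above the sander, well away from the bar.

>>> arm_command --increments '[0.55, 15, -10, -5, -8, 0.55, 40, -25, -5, -17, 0.55, 70, -42, -5, -26, 0.55, 100, -60, -5, -35, 0.55, 135, -80, 0, -44, 0.55, 170, -102, 15, -53, 0.55, 205, -124, 40, -62, 0.55, 240, -145, 70, -71, 0.55, 270, -164, 95, -80, 0.55, 300, -182, 115, -89, 0.55, 325, -197, 130, -97, 0.55, 340, -206.2, 140, -103, 0.55, 340, -206.2, 140, -103, 0.55, 340, -206.2, 140, -103]'

```text
time: 16.73
tool_pos: [472.0, 321.1, 201.1]
tcp_rot: [-3.141, 0.0, -3.091]
contact_force: [-0.4, -0.6, 0.1]
grip_width: 41.1
```

Run:
```python
from h import *
y=-.163;O=np.array([583.5,-44.9,0]);R=Ro.from_euler("z",y).as_matrix()
o5={"tool_pos":np.array([616.0,-49.05,342.2]),"tcp_rot":np.array([3.139,0,1.396])}
for P in [(-90,130,85),(-84,-30,56),(90,130,85)]: print(P,proj("wrist",O+R@np.array(P),o5)/1.6+[0,300])
o=sensors.get_obs();print(o["tool_pos"],o["tcp_rot"],o["joint_positions"])
w=imaging.capture("wrist");cv2.imwrite("pics/w7.png",w)
c=np.array([472,321.5,60])
for a in(-45,45):
  for b in(-11,11): print(proj("wrist",c+Ro.from_euler("z",.05).as_matrix()@np.array([a,b,0]),o))
```

```text
(-90, 130, 85) [120.574 344.127]
(-84, -30, 56) [136.783 438.458]
(90, 130, 85) [234.158 342.696]
[472.031 321.104 201.142] [-3.141  0.    -3.091] [ 0.463  0.446  1.435 -0.     1.26  -1.157]
[305.087 164.255]
[334.137 164.256]
[306.096 275.867]
[333.018 275.875]
```

View pics/w7.png

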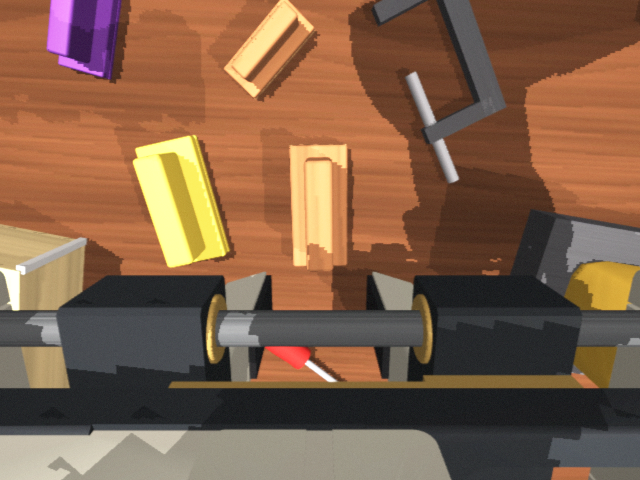

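The chest model projects within 1–2 px of the picture. The rail is at columns 305–332, rows 158–270, so it's 3.5 mm further along tool x than assumed. I'll descend and grip.

>>> arm_command --increments '[0.55, 3.5, 0, 30, 0, 0.55, 3.5, 0, 65, 0, 0.55, 3.5, 0, 100, 0, 0.55, 3.5, 0, 135, 0, 0.55, 3.5, 0, 158, 0, 0.55, 3.5, 0, 170, 0, 0.55, 3.5, 0, 170, 0, 1, 3.5, 0, 170, 0, 1, 3.5, 0, 170, 0, 1, 3.5, 0, 170, 0, 1, 3.5, 0, 170, 0]'

```text
time: 18.15
tool_pos: [468.7, 321.6, 31.8]
tcp_rot: [3.141, 0.002, -3.089]
contact_force: [-0.1, -1.0, 6.4]
grip_width: 22.0
```

>>> arm_command --increments '[1, 0, 0, -5, 0, 1, 0, 0, -20, 0, 1, 0, 0, -45, 0, 1, 0, 0, -75, 0, 1, 0, 0, -105, 0, 1, 0, 0, -125, 0, 1, 0, 0, -130, 0, 1, 0, 0, -130, 0]'

```text
time: 19.15
tool_pos: [468.0, 321.4, 160.9]
tcp_rot: [-3.142, 0.0, -3.089]
contact_force: [0.7, 0.2, -1.8]
grip_width: 22.3
```

>>> arm_command --increments '[1, -6, -12, -6, 0, 1, -19, -40, -12, 1, 1, -35, -75, -15, 2, 1, -52, -112, -15, 4, 1, -68, -148, -15, 6, 1, -82, -180, -15, 8, 1, -91, -207, -15, 10, 1, -91, -232, -15, 11.5, 1, -89, -257, -15, 12.3, 1, -86, -282, -15, 12.3, 1, -84, -303, -15, 12.3, 1, -82, -315, -12, 12.3, 1, -82, -319.6, -10, 12.3, 1, -82, -319.6, -10, 12.3]'

```text
time: 20.9
tool_pos: [566.7, 6.8, 170.6]
tcp_rot: [3.141, -0.001, 2.979]
contact_force: [-0.1, 0.5, -1.5]
grip_width: 21.8
```

Run:
```python
from h import *
o=sensors.get_obs();print(o)
d=imaging.capture("side");w=imaging.capture("wrist");s=imaging.capture("scene")
for n,i in zip(("s8","d8","w8"),(s,d,w)):cv2.imwrite(f"pics/{n}.png",i)
t=cv2.resize(d[30:330,160:460],(400,400));u=cv2.resize(s[80:330,190:440],(400,400))
v=cv2.resize(w,(267,200))
c=np.zeros((600,800,3),np.uint8);c[:400,:400]=t;c[:400,400:]=u;c[400:,:267]=v;cv2.imwrite("pics/c8.png",c)
```

```text
{'time': 20.9, 'joint_positions': array([-0.123,  0.467,  1.491,  0.   ,  1.184, -1.532]), 'dq': array([ 0.014, -0.006, -0.005,  0.004,  0.004,  0.004]), 'tau': array([ -0.614, -49.169, -23.814,  -0.101,   0.05 ,  -0.052]), 'tool_pos': array([566.679,   6.755, 170.593]), 'tcp_rot': array([ 3.141, -0.001,  2.979]), 'contact_force': array([-0.114,  0.529, -1.503]), 'moment': array([ 0.071, -0.027, -0.023]), 'grip_width': 21.78159095865758}
```

View pics/c8.png

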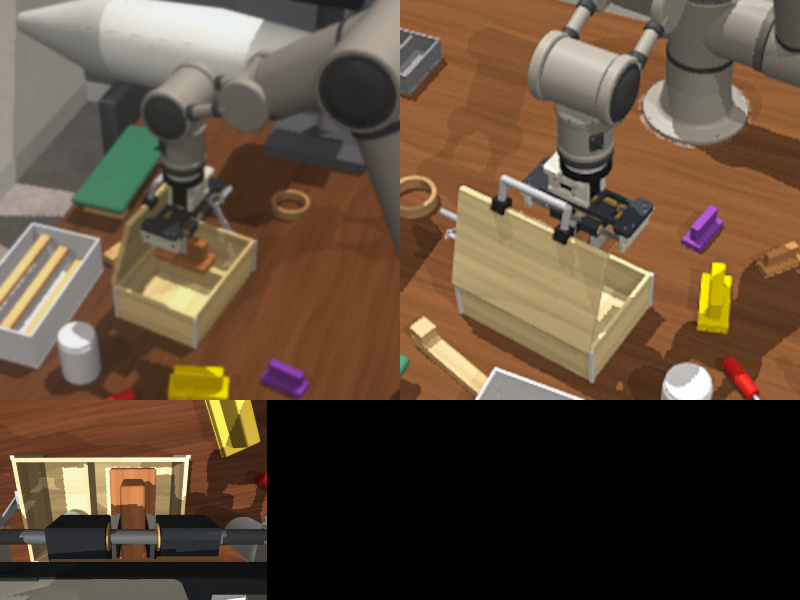

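The block hangs over the left compartment, clear of the lid and bar. I'll check the block's front edge against the wall numerically.

Run:
```python
from h import *
o={"tool_pos":np.array([566.68,6.755,170.6]),"tcp_rot":np.array([3.141,-.001,2.979])}
w=cv2.imread("pics/w8.png");print(w[130:185:3,319].tolist())
R=Ro.from_euler("z",-.163).as_matrix();O=np.array([583.5,-44.9,0])
for r in(156,160,164,168,172): print(r,R.T@(onz("wrist",(285,r),157.6,o)-O))
print(proj("wrist",O+R@np.array([-90,50,85]),o),proj("wrist",O+R@np.array([-84,50,85]),o))
h=cv2.cvtColor(w,cv2.COLOR_BGR2HSV);print(h[130:185:3,285].tolist())
```

```text
[[30, 57, 95], [40, 66, 113], [49, 77, 117], [208, 250, 250], [211, 251, 251], [213, 251, 251], [176, 234, 240], [117, 170, 198], [113, 163, 194], [112, 165, 193], [121, 175, 203], [63, 100, 143], [75, 124, 200], [87, 144, 226], [92, 152, 229], [91, 149, 228], [92, 150, 228], [92, 149, 228], [91, 146, 228]]
156 [-83.77   33.698 157.6  ]
160 [-82.079  33.66  157.6  ]
164 [-80.378  33.623 157.6  ]
168 [-78.669  33.585 157.6  ]
172 [-76.95   33.547 157.6  ]
[321.734 138.402] [321.713 148.536]
[[10, 160, 99], [11, 164, 104], [14, 148, 105], [25, 70, 249], [26, 62, 251], [26, 64, 251], [24, 85, 238], [20, 104, 194], [20, 105, 192], [20, 106, 205], [20, 104, 214], [15, 140, 171], [11, 165, 170], [12, 159, 215], [12, 159, 220], [12, 157, 219], [12, 156, 221], [12, 154, 222], [12, 155, 221]]
```

>>> arm_command --increments '[1, -1.5, 0, 8, 0, 1, -1.5, 0, 25, 0, 1, -1.5, 0, 45, 0, 1, -1.5, 0, 65, 0, 1, -1.5, 0, 85, 0, 1, -1.5, 0, 103, 0, 1, -1.5, 0, 117, 0, 1, -1.5, 0, 126, 0, 1, -1.5, 0, 130.5, 0, 1, -1.5, 0, 130.5, 0]'

```text
time: 22.3
tool_pos: [568.4, 6.3, 40.5]
tcp_rot: [-3.142, 0.0, 2.979]
contact_force: [0.1, -0.1, -2.0]
grip_width: 22.1
```

>>> arm_command --increments '[1, 0, 0, 1, 0, 1, 0, 0, 1.8, 0, 1, 0, 0, 2, 0]'

```text
time: 22.68
tool_pos: [568.4, 6.3, 38.6]
tcp_rot: [3.142, 0.0, 2.979]
contact_force: [0.1, -0.4, -2.1]
grip_width: 22.0
```

>>> arm_command --increments '[1, 0, 0, 0.6, 0, 1, 0, 0, 1, 0, 1, 0, 0, 1, 0]'

```text
time: 23.05
tool_pos: [568.3, 6.3, 37.8]
tcp_rot: [-3.142, 0.0, 2.979]
contact_force: [-3.2, -0.1, 3.9]
grip_width: 21.6
```

Floor contact is felt, so I'll release and rise straight up.

>>> arm_command --increments '[0.6, 0, 0, 0, 0, 0.6, 0, 0, 0, 0, 0.6, 0, 0, 0, 0, 0.6, 0, 0, -5, 0, 0.6, 0, 0, -25, 0, 0.6, 0, 0, -55, 0, 0.6, 0, 0, -90, 0, 0.6, 0, 0, -125, 0, 0.6, 0, 0, -140, 0, 0.6, 0, 0, -140, 0]'

```text
time: 24.3
tool_pos: [568.6, 6.3, 178.0]
tcp_rot: [3.141, 0.002, 2.979]
contact_force: [-0.5, -0.1, 0.4]
grip_width: 36.5
```

Run:
```python
from h import *
o=sensors.get_obs();print(o["tool_pos"],o["contact_force"],o["joint_positions"])
w=imaging.capture("wrist");s=imaging.capture("scene")
cv2.imwrite("pics/w9.png",w);cv2.imwrite("pics/s9.png",s)
c=np.hstack([cv2.resize(w,(400,300)),cv2.resize(s[165:285,170:330],(400,300),interpolation=cv2.INTER_CUBIC)])
cv2.imwrite("pics/c9.png",c)
```

```text
[568.587   6.311 178.007] [-0.479 -0.096  0.401] [-0.124  0.462  1.477  0.     1.201 -1.532]
```

View pics/c9.png

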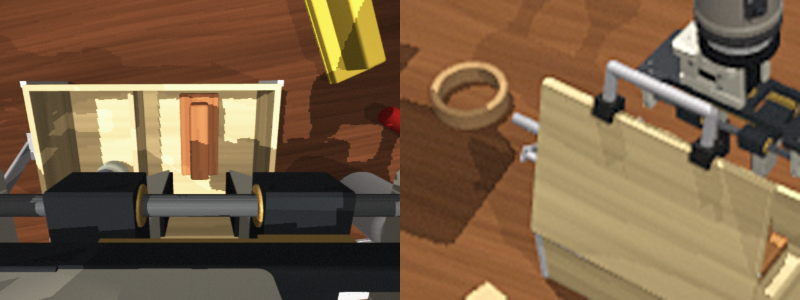

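The block lies flat on the compartment floor and the lid is still up. Next is the rod: I'll move above its estimated place, after estimating from the scene tips on the plane chest y=-214.

```bash
cat >> h.py <<'E'
CR=Ro.from_euler("z",-.163).as_matrix();CO=np.array([583.5,-44.9,0])
def ony(name,p,y,obs=None):
    o,d=ray(name,p,obs);o=CR.T@(o-CO);d=CR.T@d;return o+d*(y-o[1])/d[1]
def ch(P): return CR.T@(np.asarray(P)-CO)
def wo(P): return CO+CR@np.array(P,float)
E
python3 - <<'E'
from h import *
for p in[(217.2,242),(211.8,225),(216,211.8)]: print(ony("scene",p,-214))
o={"tool_pos":np.array([568.59,6.31,178.0]),"tcp_rot":np.array([3.141,.002,2.979])}
s=cv2.imread("pics/s9.png");g=cv2.cvtColor(s,cv2.COLOR_BGR2HSV)
m=cv2.inRange(g,(0,0,110),(179,60,255))[195:235,205:228];print(m//255)
E
```

```text
[  28.351 -214.      22.714]
[  36.47  -214.      99.436]
[  12.822 -214.     129.369]
[[0 0 0 0 0 0 0 0 0 0 0 0 0 0 0 0 0 0 0 0 0 0 0]
 [0 0 0 0 0 0 0 0 0 0 0 0 0 0 0 0 0 0 0 0 0 0 0]
 [0 0 0 0 0 0 0 0 0 0 0 0 0 0 0 0 0 0 0 0 0 0 0]
 [0 0 0 0 0 0 0 0 0 0 0 0 0 0 0 0 0 0 0 0 0 0 0]
 [0 0 0 0 0 0 0 0 0 0 0 0 0 0 0 0 0 0 0 0 0 0 0]
 [0 0 0 0 0 0 0 0 0 0 0 0 0 0 0 0 0 0 0 0 0 0 0]
 [0 0 0 0 0 0 0 0 0 0 0 0 0 0 0 0 0 0 0 0 0 0 0]
 [0 0 0 0 0 0 0 0 0 0 0 0 0 0 0 0 0 0 0 0 0 0 0]
 [0 0 0 0 0 0 0 0 0 0 0 0 0 0 0 0 0 0 0 0 0 0 0]
 [0 0 0 0 0 0 0 0 0 0 0 0 0 0 0 0 0 0 0 0 0 0 0]
 [0 0 0 0 0 0 0 0 0 0 0 0 0 0 0 0 0 0 0 0 0 0 0]
 [0 0 0 0 0 0 0 0 0 0 0 0 0 0 0 0 0 0 0 0 0 0 0]
 [0 0 0 0 0 0 0 0 0 0 0 0 0 0 0 0 0 0 0 0 0 0 0]
 [0 0 0 0 0 0 0 0 0 0 0 0 0 0 0 0 0 0 0 0 0 0 0]
 [0 0 0 0 0 0 0 0 0 0 0 0 0 0 0 0 0 0 0 0 0 0 0]
 [0 0 0 0 0 0 0 0 0 0 1 1 1 0 0 0 0 0 0 0 0 0 0]
 [0 0 0 0 0 0 0 0 0 0 1 1 1 1 1 0 0 0 0 0 0 0 0]
 [0 0 0 0 0 0 0 0 0 0 1 1 1 1 1 1 1 0 0 0 0 0 0]
 [0 0 0 0 0 0 0 0 0 0 1 1 1 1 1 1 1 1 1 0 0 0 0]
 [0 0 0 0 0 0 0 0 0 0 0 1 1 1 1 1 1 1 1 1 1 0 0]
 [0 0 0 0 0 0 0 0 0 0 0 0 0 0 1 1
[... 247 characters left out ...]
 0 0 0 0 0 0]
 [0 0 0 0 0 0 0 0 0 0 0 0 0 0 0 0 0 0 0 0 0 0 0]
 [0 0 0 0 0 0 0 0 0 0 0 0 0 0 0 0 0 0 0 0 0 0 0]
 [0 0 0 0 0 0 0 0 0 0 0 0 0 0 1 1 1 1 1 1 0 0 0]
 [0 0 0 0 0 0 0 0 0 0 0 0 0 0 1 1 1 1 0 0 0 0 0]
 [0 0 0 0 0 0 0 0 0 0 0 0 0 0 1 1 1 1 1 1 0 0 0]
 [0 0 0 0 0 0 0 0 0 0 0 0 0 1 1 1 1 1 1 1 0 0 0]
 [0 0 0 0 0 0 0 0 0 0 0 0 0 1 1 1 1 1 1 1 0 0 0]
 [0 0 0 0 0 0 0 0 0 0 0 0 0 1 1 0 1 1 1 1 0 0 0]
 [0 0 0 0 0 0 0 0 0 0 0 0 0 1 0 0 0 0 1 0 0 0 0]
 [0 0 0 0 0 0 0 0 0 0 0 0 0 0 0 0 0 0 0 0 0 0 0]
 [0 0 0 0 0 0 0 0 0 0 0 0 0 0 0 0 0 0 0 0 0 0 0]
 [0 0 0 0 0 0 0 0 0 0 0 0 0 0 0 0 0 0 0 0 0 0 0]
 [0 0 0 0 0 0 0 0 0 0 0 0 0 0 0 0 0 0 0 0 0 0 0]
 [0 0 0 0 0 0 0 0 0 0 0 0 0 0 0 0 0 0 0 0 0 0 0]]
```

>>> arm_command --increments '[0.65, 25, 0, -10, 0, 0.65, 60, 0, -20, 0, 0.65, 95, 0, -20, 10, 0.65, 115, -8, -20, 20, 0.65, 115, -25, -20, 30, 0.65, 115, -42, -20, 40, 0.65, 115, -59, -20, 50, 0.65, 115, -76, -20, 60, 0.65, 115, -93, -20, 70, 0.65, 115, -110, -20, 80, 0.65, 115, -127, -20, 90, 0.65, 115, -144, -20, 100, 0.65, 115, -160, -20, 110, 0.65, 115, -176, -20, 120, 0.65, 115, -192, -20, 130, 0.65, 115, -208, -20, 140, 0.65, 115, -222, -20, 150, 0.65, 115, -232, -20, 160, 0.65, 115, -238, -20, 170, 0.65, 115, -238, -20, 180]'

```text
time: 26.9
tool_pos: [415.6, -210.0, 195.8]
tcp_rot: [-3.14, 0.003, -0.169]
contact_force: [0.5, 0.1, 0.5]
grip_width: 31.9
```

>>> arm_command --increments '[0.65, 0, 0, 0, 10, 0.65, 0, 0, 0, 20, 0.65, 0, 0, 0, 30, 0.65, 0, 0, 0, 40, 0.65, 10, 0, 0, 50, 0.65, 30, 0, 0, 60, 0.65, 55, 0, 0, 70, 0.65, 85, 0, 0, 80, 0.65, 115, 0, 0, 90, 0.65, 138, 0, 0, 90, 0.65, 138, 0, 0, 90, 0.65, 138, 0, 0, 90]'

```text
time: 28.4
tool_pos: [551.4, -231.8, 196.2]
tcp_rot: [3.139, 0.001, -1.733]
contact_force: [0.2, 0.0, -0.8]
grip_width: 32.0
```

Run:
```python
from h import *
o=sensors.get_obs();print(o["time"],o["tool_pos"],ch(o["tool_pos"]),o["tcp_rot"],o["joint_positions"],o["contact_force"])
w=imaging.capture("wrist");cv2.imwrite("pics/w10.png",w)
print(proj("wrist",wo((15,-214,129)),o),proj("wrist",wo((15,-136,129)),o))
```

```text
28.4 [ 551.424 -231.843  196.171] [  -1.314 -189.671  196.171] [ 3.139  0.001 -1.733] [-0.526  0.502  1.357 -0.     1.285  2.778] [ 0.226  0.036 -0.826]
[291.482 210.874] [293.617 330.762]
```

View pics/w10.png

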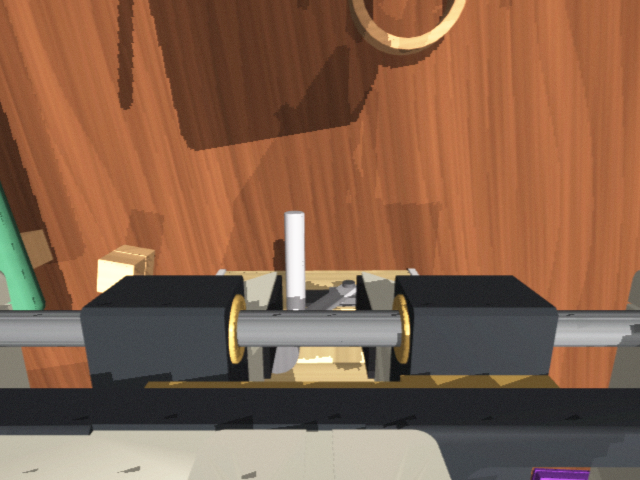

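The wrist view shows the rod tip at (295,212) and the stay foot screw at about (348,288). I'll triangulate them with the scene view.

Run:
```python
from h import *
o={"tool_pos":np.array([551.42,-231.84,196.17]),"tcp_rot":np.array([3.139,.001,-1.733])}
for r in(211,213,215): print(ony("wrist",(295,r),-214,o))
for p in[(215,212),(216,212.5),(217,213)]: print(ony("scene",p,-214))
print("foot",ony("wrist",(348,287),-142,o),ony("wrist",(348,287),-150,o))
for x,z in[(13,125),(13,131),(13,137),(10,131),(16,131)]: print(x,z,proj("scene",wo((x,-214,z))),proj("wrist",wo((x,-214,z)),o))
```

```text
[  12.909 -214.     129.415]
[  12.582 -214.     135.203]
[  12.27  -214.     140.713]
[  16.541 -214.     131.85 ]
[  13.267 -214.     127.091]
[   9.969 -214.     122.298]
foot [ -23.991 -142.      71.164] [ -22.381 -150.      90.447]
13 125 [216.16  212.987] [295.266 209.539]
13 131 [215.882 211.412] [294.69  211.538]
13 137 [215.603 209.828] [294.084 213.642]
10 131 [216.594 210.726] [299.843 211.538]
16 131 [215.169 212.1  ] [289.537 211.537]
```

The rod is at chest (13, -214, 131) and the foot at about (-24, 71), 70.5 mm apart against the 71 mm given. I'll straddle the rod loosely with the fingers.

>>> arm_command --increments '[0.65, 1, -8, 15, 0, 0.65, 2, -14.3, 35, 0, 0.65, 2, -14.3, 55, 0, 0.65, 2, -14.3, 75, 0, 0.65, 2, -14.3, 87, 0, 0.65, 2, -14.3, 87, 0]'

```text
time: 29.2
tool_pos: [565.7, -236.2, 108.9]
tcp_rot: [3.139, 0.001, -1.733]
contact_force: [0.3, -0.4, 0.0]
grip_width: 32.3
```

>>> arm_command --increments '[0.65, 0, -4, 1, 0, 0.65, 0, -8, 3, 0, 0.65, 0, -12, 6, 0, 0.65, 0, -15, 8, 0, 0.65, 0, -15, 8, 0]'

```text
time: 29.82
tool_pos: [581.3, -239.0, 102.2]
tcp_rot: [3.142, 0.0, -1.733]
contact_force: [-1.0, -0.8, 0.6]
grip_width: 32.2
```

>>> arm_command --increments '[0.65, 0, -3, 2, 0, 0.65, 0, -6, 4, 0, 0.65, 0, -9, 7, 0, 0.65, 0, -9, 7, 0]'

```text
time: 30.32
tool_pos: [589.3, -240.3, 94.3]
tcp_rot: [3.139, 0.001, -1.733]
contact_force: [-5.7, -0.9, -3.9]
grip_width: 32.2
```

>>> arm_command --increments '[0.65, 0, -3, 3, 0, 0.65, 0, -6, 6, 0, 0.65, 0, -9, 9, 0, 0.65, 0, -9, 9, 0]'

```text
time: 30.82
tool_pos: [596.4, -241.4, 84.6]
tcp_rot: [3.135, 0.001, -1.733]
contact_force: [-9.1, -0.2, -5.5]
grip_width: 32.4
```

Friction on the vertical finger adds to the push. I'll move more downward to follow the circle.

>>> arm_command --increments '[0.65, 0, -1, 4, 0, 0.65, 0, -2, 8, 0, 0.65, 0, -4, 12, 0, 0.65, 0, -5.5, 15, 0, 0.65, 0, -5.5, 15, 0]'

```text
time: 31.45
tool_pos: [603.0, -242.4, 70.6]
tcp_rot: [3.138, 0.001, -1.733]
contact_force: [-6.8, -0.1, -3.8]
grip_width: 32.1
```

Run:
```python
from h import *
o=sensors.get_obs();print(o["time"],ch(o["tool_pos"]),o["contact_force"])
s=imaging.capture("scene");w=imaging.capture("wrist");cv2.imwrite("pics/s11.png",s);cv2.imwrite("pics/w11.png",w)
d=cv2.imread("pics/s9.png")
f=lambda i:cv2.resize(i[165:285,170:330],(400,300),interpolation=cv2.INTER_CUBIC)
cv2.imwrite("pics/c11.png",np.vstack([np.hstack([f(d),f(s)]),np.hstack([cv2.resize(w,(400,300)),np.zeros((300,400,3),np.uint8)])]))
```

```text
31.45 [  51.301 -191.745   70.601] [-6.822 -0.141 -3.791]
```

Picture limit reached, so from here I'll measure with masks and template matching.

```bash
cat >> h.py <<'E'
def match(a,b,c,r=9,s=16):
    x,y=c;t=a[y-r:y+r+1,x-r:x+r+1];w=b[y-r-s:y+r+s+1,x-r-s:x+r+s+1]
    m=cv2.matchTemplate(w,t,cv2.TM_CCOEFF_NORMED);_,v,_,p=cv2.minMaxLoc(m);return p[0]-s,p[1]-s,round(v,3)
E
python3 - <<'E'
from h import *
a=cv2.imread("pics/s9.png");b=cv2.imread("pics/s11.png")
print("mount",match(a,b,(282,227)),match(a,b,(242,207)),"corner",match(a,b,(225,197)))
hinge=wo((90,0,85))
def pt(th,x,y,zz): return wo((90-x*np.cos(th)+zz*np.sin(th),y,85+x*np.sin(th)+zz*np.cos(th)))
for th in(1.32,1.29,1.26,1.23,1.20): print(th,proj("scene",pt(th,183,48,6)),proj("scene",pt(th,180,-130,6)))
g=cv2.cvtColor(b,cv2.COLOR_BGR2HSV);m=cv2.inRange(g,(0,0,110),(179,60,255))[205:250,195:232]//255
for i,r in enumerate(m): print(205+i,"".join(".#"[v] for v in r))
for t in(1.29,1.2): pass
for al in(20,25,30,35,40): print(al,proj("scene",wo((-22+71*np.cos(np.radians(al)),-214,70+71*np.sin(np.radians(al))))))
E
```

```text
mount (6, -4, 0.964) (6, -3, 0.948) corner (6, -3, 0.775)
1.32 [288.377 225.249] [226.698 196.866]
1.29 [289.704 224.18 ] [228.109 195.939]
1.26 [291.014 223.176] [229.509 195.074]
1.23 [292.308 222.237] [230.897 194.271]
1.2 [293.584 221.363] [232.271 193.531]
205 #####...##################...........
206 ##########################...........
207 ###################.######...........
208 ###################.#######..........
209 ###########################..........
210 ###########################..........
211 ###########################..........
212 ################..##.#####...........
213 ###############..########............
214 ##############..########.............
215 #############..########..............
216 ###########...########...............
217 #####################................
218 ####################.................
219 ###################....###...........
220 ##################....####...........
221 #################....####...##.......
222 .###############.....###...###.......
223 ...############............####......
224 .....#########............######....
[... 456 characters left out ...]
.......
236 ..#..................................
237 .....................................
238 .............######..................
239 ............#######..................
240 ......##...########..................
241 .....###.##########..................
242 ...#####.##########..................
243 ########....########.................
244 #########.....######.................
245 ###.#####......####..................
246 .########............................
247 ..#######............................
248 ....####.............................
249 .....................................
20 [210.089 228.23 ]
25 [210.374 226.222]
30 [210.788 224.152]
35 [211.329 222.035]
40 [211.991 219.89 ]
```

Mount matching puts the lid at about 1.16 rad, so the stay is clearly broken. I'll centre the fingers round the rod so the rear finger guards it, and check that the lid stays put.

>>> arm_command --increments '[0.65, 0, 4, -2, 0, 0.65, 0, 8, -3, 0, 0.65, 0, 12, -3, 0, 0.65, 0, 12, -3, 0, 0.65, 0, 12, -3, 0]'

```text
time: 32.17
tool_pos: [592.7, -240.9, 74.6]
tcp_rot: [-3.141, -0.0, -1.733]
contact_force: [-0.5, -0.5, 0.6]
grip_width: 32.4
```

Run:
```python
from h import *
o=sensors.get_obs();print(o["time"],ch(o["tool_pos"]),o["contact_force"])
b=imaging.capture("scene");cv2.imwrite("pics/s12.png",b);a=cv2.imread("pics/s9.png")
print(match(a,b,(282,227)),match(a,b,(242,207)),match(cv2.imread("pics/s11.png"),b,(288,223)))
```

```text
32.175 [  40.841 -191.891   74.611] [-0.524 -0.527  0.595]
(6, -4, 0.964) (6, -3, 0.935) (0, 0, 0.999)
```

The lid holds still with the stay broken. I'll rise clear, turn back by 180° and move above the bar.

>>> arm_command --increments '[0.65, 0, 0, -30, 0, 0.65, 0, 0, -75, 0, 0.65, 0, 0, -125, 0, 0.65, 0, 0, -175, -10, 0.65, 0, 0, -225, -20, 0.65, 0, 0, -265, -30, 0.65, 0, 2, -290, -40, 0.65, -15, 5, -295, -50, 0.65, -30, 8, -295, -60, 0.65, -50, 11, -295, -70, 0.65, -70, 14, -295, -80, 0.65, -90, 17, -295, -90, 0.65, -110, 20, -295, -100, 0.65, -130, 23, -295, -110, 0.65, -145, 26, -295, -120, 0.65, -160, 29, -295, -130, 0.65, -175, 31, -295, -140, 0.65, -185, 33, -295, -150, 0.65, -192, 34, -295, -160, 0.65, -192, 34, -295, -170]'

```text
time: 34.72
tool_pos: [590.0, -45.2, 369.5]
tcp_rot: [3.141, -0.0, 1.241]
contact_force: [-1.3, -0.4, -0.4]
grip_width: 32.4
```

>>> arm_command --increments '[0.65, 0, 0, 0, -10, 0.65, 0, 0, 0, -10, 0.65, 0, 0, 0, -10]'

```text
time: 35.1
tool_pos: [590.0, -45.8, 369.4]
tcp_rot: [3.141, -0.0, 1.405]
contact_force: [-0.5, -0.7, 0.5]
grip_width: 32.0
```

Run:
```python
from h import *
o=sensors.get_obs();print(o["time"],o["tool_pos"],ch(o["tool_pos"]),o["tcp_rot"],o["joint_positions"])
w=imaging.capture("wrist");b=imaging.capture("scene");cv2.imwrite("pics/w13.png",w);cv2.imwrite("pics/s13.png",b)
a=cv2.imread("pics/s9.png");print(match(a,b,(282,227)),match(a,b,(242,207)))
for th in(1.20,1.16,1.12):
  P=[(90-225*np.cos(th)+6*np.sin(th),y,85+225*np.sin(th)+6*np.cos(th)) for y in(-50,0,25,50)]
  print(th,P[1],[proj("wrist",wo(p),o).round(1) for p in P])
h=cv2.cvtColor(w,cv2.COLOR_BGR2HSV)
for r in range(130,300,15):
  x=np.where((h[r,260:380,1]<50)&(h[r,260:380,2]>100))[0]+260; print(r,x.min() if len(x) else 0,x.max() if len(x) else 0,len(x))
```

```text
35.1 [589.966 -45.839 369.411] [  6.533   0.123 369.411] [ 3.141 -0.     1.405] [-0.207  0.415  1.03   0.     1.696 -0.041]
(6, -4, 0.965) (6, -3, 0.955)
1.2 (np.float64(14.061739758551798), 0, np.float64(296.88294086948594)) [array([329.9, 321.6]), array([330.3, 248. ]), array([330.5, 208.1]), array([330.7, 166. ])]
1.16 (np.float64(5.649424536219131), 0, np.float64(293.67673665008516)) [array([317. , 319.3]), array([316.7, 246.6]), array([316.5, 207.2]), array([316.4, 165.6])]
1.12 (np.float64(-2.627947759201186), 0, np.float64(290.13669416737395)) [array([304.7, 316.9]), array([303.7, 245. ]), array([303.2, 206.1]), array([302.6, 165.1])]
130 0 0 0
145 0 0 0
160 308 324 17
175 308 324 17
190 308 325 18
205 309 325 17
220 303 326 22
235 305 335 26
250 265 335 31
265 309 326 18
280 260 379 48
295 260 379 41
```

The bar column at 316.5 agrees with 1.16 rad and the geometric model, so I'll descend and regrip.

>>> arm_command --increments '[0.65, 0, -1, 25, 0, 0.65, 0, -1, 50, 0, 0.65, 0, -1, 75, 0, 0.65, 0, -1, 90, 0, 0.65, 0, -1, 95, 0, 0.65, 0, -1, 95, 0, 1, 0, -1, 95, 0, 1, 0, -1, 95, 0, 1, 0, -1, 95, 0, 1, 0, -1, 95, 0]'

```text
time: 36.45
tool_pos: [589.0, -45.7, 274.9]
tcp_rot: [3.141, 0.0, 1.408]
contact_force: [-0.4, -0.1, 2.5]
grip_width: 11.0
```

Run:
```python
from h import *
o=sensors.get_obs();p=ch(o["tool_pos"]);print(o["time"],p,o["tcp_rot"],tang(o["contact_force"],1.16,-.163),o["grip_width"])
th0=1.16
f=lambda t:np.array([-225*np.cos(t)+6*np.sin(t),225*np.sin(t)+6*np.cos(t)])
for t in np.r_[1.16,np.arange(1.1,-.01,-.05),.02,.01,0,-.01]:
    d=f(t)-f(th0);print(round(t,3),"dy %.1f dz %.1f"%(d[0],-d[1]))
```

```text
36.45 [  5.589   0.111 274.936] [3.141 0.    1.408] {'open': np.float64(0.6323946317522959), 'out': np.float64(2.4523559681173595), 'lat': np.float64(-0.13447012049119803)} 11.042058259634983
1.16 dy 0.0 dz -0.0
1.1 dy -12.4 dz 5.4
1.05 dy -22.4 dz 10.5
1.0 dy -32.2 dz 16.1
0.95 dy -41.6 dz 22.2
0.9 dy -50.8 dz 28.7
0.85 dy -59.6 dz 35.7
0.8 dy -68.1 dz 43.1
0.75 dy -76.2 dz 50.9
0.7 dy -83.9 dz 59.1
0.65 dy -91.1 dz 67.7
0.6 dy -98.0 dz 76.7
0.55 dy -104.3 dz 86.0
0.5 dy -110.2 dz 95.5
0.45 dy -115.6 dz 105.4
0.4 dy -120.6 dz 115.5
0.35 dy -125.0 dz 125.9
0.3 dy -128.8 dz 136.5
0.25 dy -132.2 dz 147.2
0.2 dy -135.0 dz 158.1
0.15 dy -137.2 dz 169.1
0.1 dy -138.9 dz 180.2
0.05 dy -140.1 dz 191.4
-0.0 dy -140.6 dz 202.7
0.02 dy -140.5 dz 198.2
0.01 dy -140.6 dz 200.4
0.0 dy -140.6 dz 202.7
-0.01 dy -140.7 dz 204.9
```

>>> arm_command --increments '[1, 0, -4, 1.7, 0, 1, 0, -12.4, 5.4, 0, 1, 0, -22.4, 10.5, 0, 1, 0, -32.2, 16.1, 0, 1, 0, -37, 19.2, 0, 1, 0, -41.6, 22.2, 0, 1, 0, -41.6, 22.2, 0]'

```text
time: 37.33
tool_pos: [547.5, -38.9, 251.9]
tcp_rot: [-3.141, 0.0, 1.409]
contact_force: [0.9, -0.6, -0.7]
grip_width: 10.9
```

Run:
```python
from h import *
o=sensors.get_obs();p=ch(o["tool_pos"]);print(o["time"],p,tang(o["contact_force"],.95,-.163),o["grip_width"])
```

```text
37.325 [-36.496   0.046 251.919] {'open': np.float64(0.40491165466091067), 'out': np.float64(-1.098860641300123), 'lat': np.float64(-0.45408553379946737)} 10.874859796375159
```

>>> arm_command --increments '[1, 0, -4.6, 3.2, 0, 1, 0, -9.2, 6.5, 0, 1, 0, -18, 13.5, 0, 1, 0, -26.5, 20.9, 0, 1, 0, -34.6, 28.7, 0, 1, 0, -42.3, 36.9, 0, 1, 0, -46, 41.2, 0, 1, 0, -49.5, 45.5, 0, 1, 0, -49.5, 45.5, 0]'

```text
time: 38.45
tool_pos: [498.5, -30.8, 206.4]
tcp_rot: [-3.14, -0.0, 1.409]
contact_force: [-0.5, 1.0, -1.1]
grip_width: 10.9
```

Run:
```python
from h import *
o=sensors.get_obs();p=ch(o["tool_pos"]);print(o["time"],p,tang(o["contact_force"],.65,-.163),o["grip_width"])
```

```text
38.45 [-86.159   0.094 206.362] {'open': np.float64(-1.2918823880831924), 'out': np.float64(-0.17553806634957458), 'lat': np.float64(0.8856817040375057)} 10.864689449325097
```

>>> arm_command --increments '[1, 0, -3.5, 4.4, 0, 1, 0, -6.9, 9, 0, 1, 0, -13.2, 18.3, 0, 1, 0, -19.1, 27.8, 0, 1, 0, -24.5, 37.7, 0, 1, 0, -29.5, 47.8, 0, 1, 0, -33.9, 58.2, 0, 1, 0, -35.9, 63.4, 0, 1, 0, -37.7, 68.8, 0, 1, 0, -37.7, 68.8, 0]'

```text
time: 39.7
tool_pos: [461.5, -24.7, 137.5]
tcp_rot: [-3.141, -0.0, 1.408]
contact_force: [0.2, 1.2, -2.3]
grip_width: 10.8
```

Run:
```python
from h import *
o=sensors.get_obs();p=ch(o["tool_pos"]);print(o["time"],p,tang(o["contact_force"],.3,-.163),o["grip_width"])
```

```text
39.7 [-123.706    0.104  137.495] {'open': np.float64(-2.2339802555596755), 'out': np.float64(-0.7128322951681899), 'lat': np.float64(1.2479238835002997)} 10.808027629814715
```

>>> arm_command --increments '[1, 0, -1.8, 5.3, 0, 1, 0, -3.4, 10.7, 0, 1, 0, -5, 16.1, 0, 1, 0, -6.2, 21.6, 0, 1, 0, -7.4, 27.1, 0, 1, 0, -8.4, 32.6, 0, 1, 0, -9.3, 38.1, 0, 1, 0, -10.1, 43.7, 0, 1, 0, -10.6, 48, 0, 1, 0, -11, 52, 0, 1, 0, -11.3, 55.5, 0, 1, 0, -11.5, 58.5, 0, 1, 0, -11.6, 60.5, 0, 1, 0, -11.6, 60.5, 0]'

```text
time: 41.45
tool_pos: [450.3, -22.9, 77.3]
tcp_rot: [-3.141, -0.0, 1.408]
contact_force: [-1.0, 3.4, -1.3]
grip_width: 11.2
```

>>> arm_command --increments '[1, 0, -0.1, 1, 0, 1, 0, -0.1, 2, 0, 1, 0, -0.2, 3, 0, 1, 0, -0.2, 3, 0]'

```text
time: 41.95
tool_pos: [450.1, -22.9, 74.4]
tcp_rot: [-3.141, -0.0, 1.408]
contact_force: [-2.2, 3.7, -0.2]
grip_width: 11.1
```

>>> arm_command --increments '[1, 0.3, 0, 0.7, 0, 1, 0.5, 0, 1.2, 0, 1, 0.5, 0, 1.2, 0]'

```text
time: 42.32
tool_pos: [450.1, -22.8, 73.1]
tcp_rot: [-3.141, 0.001, 1.409]
contact_force: [-2.7, -1.8, -1.0]
grip_width: 11.0
```

>>> arm_command --increments '[1, 0, 0, 0.7, 0, 1, 0, 0, 1.2, 0, 1, 0, 0, 1.2, 0]'

```text
time: 42.7
tool_pos: [450.1, -22.7, 71.9]
tcp_rot: [-3.141, 0.0, 1.409]
contact_force: [-3.4, -2.9, 0.7]
grip_width: 11.1
```

>>> arm_command --increments '[1, 0, 0, 0.6, 0, 1, 0, 0, 1, 0, 1, 0, 0, 1, 0]'

```text
time: 43.08
tool_pos: [450.1, -22.8, 70.9]
tcp_rot: [-3.141, 0.0, 1.409]
contact_force: [-4.1, -3.1, -1.1]
grip_width: 10.9
```

>>> arm_command --increments '[1, 0, 0.4, 0.6, 0, 1, 0, 0.6, 1, 0, 1, 0, 0.6, 1, 0]'

```text
time: 43.45
tool_pos: [450.0, -22.7, 69.7]
tcp_rot: [-3.14, 0.0, 1.409]
contact_force: [-4.2, -3.4, -0.5]
grip_width: 11.0
```

Run:
```python
from h import *
o=sensors.get_obs();print(o["time"],o["tool_pos"],o["contact_force"])
d=imaging.capture("side");b=imaging.capture("scene");w=imaging.capture("wrist")
for n,i in zip(("d14","s14","w14"),(d,b,w)):cv2.imwrite(f"pics/{n}.png",i)
a=cv2.imread("pics/scene0.png");c=cv2.imread("pics/side0.png")
print("scene mounts",match(a,b,(323,236),7),match(a,b,(347,251),7),match(a,b,(310,296),7))
print("side mounts",match(c,d,(320,249),7),match(c,d,(340,224),7),match(c,d,(308,264),7))
for th in(0,.02,.04): print(th,proj("side",wo((90-180*np.cos(th),130,97+180*np.sin(th)))))
```

```text
43.45 [449.977 -22.719  69.744] [-4.16  -3.395 -0.477]
scene mounts (0, 0, 0.934) (0, 0, 0.905) (0, 0, 0.959)
side mounts (0, 0, 0.919) (-8, 4, 0.61) (0, 0, 0.993)
0 [305.764 264.579]
0.02 [305.738 263.562]
0.04 [305.687 262.532]
```

```bash
cat >> h.py <<'E'
def sub(a,b,c,r=8,s=3,k=10):
    x,y=c;R=r+s;f=lambda i,q:cv2.resize(i[y-q:y+q,x-q:x+q],None,fx=k,fy=k,interpolation=cv2.INTER_CUBIC)
    m=cv2.matchTemplate(f(b,R),f(a,r),cv2.TM_CCOEFF_NORMED);_,v,_,p=cv2.minMaxLoc(m);return p[0]/k-s,p[1]/k-s,round(v,4)
E
python3 - <<'E'
from h import *
a=cv2.imread("pics/scene0.png");b=cv2.imread("pics/s14.png");c=cv2.imread("pics/side0.png");d=cv2.imread("pics/d14.png")
print("side free corner",sub(c,d,(308,264)),"hinge-left corner",sub(c,d,(247,242)),"chest foot",sub(c,d,(306,286)))
print("scene free corner",sub(a,b,(347,251)),"hinge",sub(a,b,(310,296)),"mount",sub(a,b,(323,236),6))
E
```

```text
side free corner (0.0, 0.0, 0.9935) hinge-left corner (0.0, 0.2999999999999998, 0.9638) chest foot (0.10000000000000009, 0.3999999999999999, 0.9543)
scene free corner (0.0, 0.0, 0.9097) hinge (0.10000000000000009, 0.0, 0.935) mount (0.0, 0.10000000000000009, 0.9588)
```

>>> arm_command --increments '[1, 0, 0, 0.6, 0, 1, 0, 0, 1.2, 0, 1, 0, 0, 1.2, 0]'

```text
time: 43.98
tool_pos: [450.0, -22.7, 68.9]
tcp_rot: [-3.14, 0.001, 1.409]
contact_force: [-7.3, -2.8, 3.6]
grip_width: 11.1
```

Images show no lid shift from the shut state, and a resting force of +3.6 N has appeared. I'll take one more small confirming press while relieving the x load.

>>> arm_command --increments '[1, 0, -0.5, 0.4, 0, 1, 0, -1, 0.7, 0, 1, 0, -1, 0.7, 0]'

```text
time: 44.35
tool_pos: [450.1, -22.7, 68.6]
tcp_rot: [3.141, 0.001, 1.409]
contact_force: [-5.8, -3.5, 6.2]
grip_width: 11.3
```

It's firmly shut. I'll relieve the load, release and retreat upward.

>>> arm_command --increments '[1, 0, 0, -1.2, 0, 1, 0, -0.5, -1.8, 0, 0.65, 0, -0.5, -1.8, 0, 0.65, 0, -0.5, -1.8, 0, 0.65, 0, -0.5, -1.8, 0, 0.65, 0, -0.5, -12, 0, 0.65, 0, -0.5, -35, 0, 0.65, 0, -0.5, -70, 0, 0.65, 0, -0.5, -110, 0, 0.65, 0, -0.5, -140, 0, 0.65, 0, -0.5, -150, 0, 0.65, 0, -0.5, -150, 0]'

```text
time: 45.85
tool_pos: [449.4, -22.3, 218.3]
tcp_rot: [3.141, -0.0, 1.408]
contact_force: [-0.2, 0.3, 0.0]
grip_width: 32.1
```

Run:
```python
from h import *
o=sensors.get_obs();print(o["time"],o["tool_pos"],o["contact_force"])
d=imaging.capture("side");b=imaging.capture("scene")
a=cv2.imread("pics/scene0.png");c=cv2.imread("pics/side0.png")
print("side free corner",sub(c,d,(308,264)),"hinge",sub(c,d,(247,242)),"mount",sub(c,d,(320,249),6))
print("scene free corner",sub(a,b,(347,251)),"hinge",sub(a,b,(310,296)),"mount",sub(a,b,(323,236),6),"rod tip",sub(a,b,(219,243),6))
for n,p in dict(tape=(198,203),tin=(369,328),bottle=(463,322),driver=(408,322),clamp=(480,256),spar=(206,288),yellow=(387,266),purple=(378,222),small=(427,242)).items(): print(n,sub(a,b,p,12))
```

```text
45.85 [449.392 -22.292 218.264] [-0.197  0.349  0.049]
side free corner (0.10000000000000009, 0.0, 0.9936) hinge (0.0, 0.2999999999999998, 0.9641) mount (-0.20000000000000018, 0.20000000000000018, 0.9214)
scene free corner (0.0, 0.0, 0.9155) hinge (0.10000000000000009, 0.0, 0.935) mount (0.0, 0.10000000000000009, 0.9553) rod tip (0.0, 0.0, 0.9991)
tape (0.0, 0.0, 0.9949)
tin (0.0, 0.0, 0.9994)
bottle (0.0, 0.0, 0.9983)
driver (0.0, 0.0, 0.9234)
clamp (-0.10000000000000009, 0.10000000000000009, 0.8968)
spar (0.0, 0.0, 0.9992)
yellow (0.0, -0.7000000000000002, 0.5961)
purple (0.0, 0.0, 0.9979)
small (0.10000000000000009, 0.10000000000000009, 0.8778)
```

Run:
```python
from h import *
from plant import ticket
f=lambda i:cv2.moments(cv2.inRange(cv2.cvtColor(i,cv2.COLOR_BGR2HSV),(24,180,40),(34,255,255))[235:300,365:405],True)
for i in(cv2.imread("pics/scene0.png"),imaging.capture("scene")):
    m=f(i);print(m["m00"],m["m10"]/m["m00"],m["m01"]/m["m00"])
print(ticket.close_job())
```

```text
747.0 21.352074966532797 32.24899598393574
742.0 21.400269541778975 32.71563342318059
the job is handed in; nothing more can be done
None
```

The job is done and handed in at about 46 s, inside the 72 s limit.

- **Raising the lid:** I lifted it by the bar to the stop (about 10 N), eased it down onto the locked stay, and it held by itself.
- **Block:** I set the sanding block down on floor contact in the left compartment. The wrist picture showed it lying flat there.
- **Breaking the stay:** I pushed the rod back and down until the lid stood at about 1.16 rad, and it stayed there. The push reached about 10 N, more than the 2–6 N stated, because the rod rubbed on the finger.
- **Closing:** I regripped the bar and lowered the lid in small steps until it rested shut (about 6 N), then let go and rose clear.

**Last checks:**
- The lid corners, mounts and rod tip match the first picture within 0.3 px, and the force on the arm reads zero.
- The tape, tin, bottle, screwdriver, clamp and spar block match within 0.1 px. I did not re-check the jar, which is inside the shut chest.

**Checks that disagreed:**
- The yellow block's picture match was poor, probably because of changed shadow. Its colour centroid moved only about 0.5 px.
- While I raised the lid, my arc was up to 2.8 mm too tight. This put about 15 N along the lid, and about 2 N square to it.
- While I lowered it, the bar slid about 3 mm in the fingers, so contact came lower than the first grip height.
- After the 12-picture limit I checked only by measurement, so the shut lid was not viewed by eye.

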